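# Mark a find tag with the spring punch

## Robot

A 6-joint arm with a two-finger parallel gripper is mounted at the origin on the work surface. World frame = base frame: x ahead of the robot, y to its left, z up, the work surface at z = 0. Lengths are in m, angles in degrees, forces in N, time in s.
With the tool pointing down it reaches from about 0.375 to 0.9 m from the base axis. Payload 3.1 kg.
Tool frame: the origin (TCP) lies at the very end of the fingers, on their centre line; the grasp point (between the pads) lies 19 mm behind it; z points along the fingers, y is the line along which they close (so a half turn about z gives the same grasp; the last joint's range is limited). The gripper opens to 87 mm and grips with 3 to 60 N. Pads are 19 mm wide; open, the fingers measure 117 mm over their backs; the gripper's body (75 mm by 190 mm) begins 51 mm behind the grasp point.
Start: joints at [-82.019, 30.224, 82.088, -0, 67.689, -10.227], TCP at [0.195, -0.594, 0.185] pointing down, gripper open.
Joint ranges: [-176.69, 176.69], [-43.24, 126.21], [12.49, 139.97], [-82, 262], [0, 151.66], [-163.58, 163.58]. Speed limits (degrees/s): [159.86, 159.86, 180, 180, 180, 180].

## Interface

Orientations are given as a 3x3 rotation matrix whose columns are the frame's x, y, z axes.
In Python, from rig import bot, imaging gives the robot as it stands.
- The arm moves only by the tool drive_tool, never from a script. Its argument "deltas" is text: rows parted by semicolons, each of 5 numbers parted by spaces: the finger opening in mm, from 0 to 87, then the shift along the world's x, y, z in mm, then the turn about the world's z in rad. In form: jaw dx dy dz twist; .... A call has 1 to 12 rows; each row is the pose to reach, as a shift and turn from the pose commanded when the call began; what a row does not reach only later rows make up. A row lasts 1/10 s, in which the tool goes at most 50 mm and 8.59 degrees, less where a joint would pass 70% of its speed; a pose out of reach is approached as far as the arm can. A call with a gripper value outside its range is refused whole. The fingers move at their own pace and stop on an object; the grip force is fixed at half the most. Time passes only in rows, so rows that repeat a pose let the fingers close. It gives the time, the measured TCP pose, the force, the opening and the grip force at its end, in the units of the state.
- bot.read_state(): the state, without advancing time (a new reading comes with each control period).
- imaging.capture(name): name is "side" or "top" or "wrist"; returns the picture (420x560x3 uint8, red, green, blue); there is no depth.
- imaging.camera_model(name): a dict with "fx", "fy", "cx", "cy" (pixels), "T" (4x4, takes a point from camera to world coordinates). Camera axes: x right, y down, z forward; pixel columns grow to the right and rows downward; lengths in m; the calibration is good to about 2 mm. A picture is of the moment at which its call begins: read the wrist's pose just before it. camera_model takes no time and is no camera call; for the wrist camera it gives the pose at the moment of the call.
- bot.hand_in(): hands the job in; it is judged then, once.
The state is a dict: "time_s": time; "joint_positions": joint angles; "qvel": joint speeds; "tau": joint torques, N m; "position": TCP position; "tcp_rot": TCP orientation; "force": force on the tool from outside, world axes, zero at the start; "moment": the same for the moment, N m; "opening": opening from 0.0 (shut) to 1.0 (fully open); "grasp_force": force on a finger pad.
Only numpy, scipy, OpenCV 4.12 (cv2) and the standard library are available. Lean on these libraries where they do the work, as an engineer would, in place of code of your own. Each camera call takes 0.05 s, during which the arm holds its last target. There are 200 camera calls.

## Task

Take the spring punch out of its leaning cradle, stand it upright on the round rubber rest pad and let go, then take it again by its red knob. Set its foot squarely in the ring on the aluminium find tag, press the knob steadily all the way down to its stop for a moment without ramming or sliding, and lift straight up. Finally stand the punch upright on the rest pad again and let go; press the punch down nowhere but on the tag and leave the dishes and other things on the table where they are.

Things in the scene. Friction and masses are not known exactly. Their poses are not given: they have to be found in the camera images.
- punch: the spring punch, a loose hand tool of 0.26 kg (may be 0.8 to 1.3 times that), 96 mm long; origin at the centre of its flat foot's underside, z along its axis towards the knob. From the foot up: steel foot disc 44 mm across, 0 to 8 mm; blue barrel 26 mm across, 8 to 60 mm; thin stem; red knob 30 mm across, 72 to 96 mm (plunger out). At the start it leans in the cradle, its axis 45 degrees from upright, knob up, and pointing the way of the cradle's x axis.
- punch_barrel (a point): point on the punch's axis in the middle of the free barrel, 36 mm above the foot's underside; axes as the punch's. In the cradle the barrel lies on a V rest 22 mm wide (narrower than the barrel) and can be gripped across, from above, with the fingers either side of the cradle's x axis, then lifted straight up.
- punch_foot (a point): centre of the foot's underside; axes as the punch's
- punch_knob (a point): centre of the red knob (30 mm across, 24 mm tall), on the axis 84 mm above the foot's underside when the plunger is out; moves down with the plunger
- plunger (a joint): travel of the knob into the barrel, m: 0 = out, 0.009 = at its stop. A spring holds it out: 3.5 N to start it, about 10 N at the stop.
- cradle: orange plastic cradle, fixed, 130 x 70 mm base, about 63 mm tall without the punch; origin at the centre of its underside, x the horizontal direction in which the knob end of the punch leans. The foot end of the punch rests on a 46 x 44 mm sloping end plate.
- pad: round black rubber rest pad with a blue ring, fixed, 110 mm across, 6 mm thick; origin at the centre of its underside
- tag: bare aluminium find tag, 60 x 88 x 3 mm, held fixed on a green anvil block of 100 x 120 mm; its top face lies 27 mm above the table; origin at the centre of its underside
- mark (a point): the red dot at the centre of the black ring (inside 49 mm, outside 55 mm) on the tag's top face, 27 mm above the table; the foot belongs centred here
- dish_a: shallow clear petri dish with seeds, 84 mm across, 14 mm tall, loose; leave alone; origin under its centre
- dish_b: like dish_a
- dish_c: like dish_a
- dish_d: like dish_a
- tub: clear plastic cup, 90 mm across, 70 mm tall, loose; leave alone; origin under its centre
- phone: black phone, 150 x 74 x 10 mm, lying, loose; leave alone; origin under its centre
- tweezers: steel tweezers, 150 mm long along x, 5 mm tall, loose; leave alone; origin under their centre
- brush: small brush, 170 mm long along x, lying loose; leave alone; origin under its middle
Things that resemble listed ones, but are neither listed nor needed, are in the scene too. Of the things that look like the part that bears tag, the middle-sized one is meant.

How it is judged (in metres and radians):
On the way, in this order (a step that is already met when the one before it is completed fails the run):
1. the punch stands upright on the rest pad, let go (horizontal distance between punch_foot and pad below 0.035 m and angle between punch_foot's own z axis and vertical below 0.06 rad and z of punch_foot in the frame of pad between 0.003 and 0.01 m and contact force between the fingers and punch below 0.1 N and linear speed of punch below 0.02 m/s), for 0.2 s.
2. the punch stands squarely in the ring on the tag with its knob, in the gripper, pressed down to the stop (value of joint plunger above 0.0075 m and horizontal distance between punch_foot and mark below 0.008 m and angle between punch_foot's own z axis and vertical below 0.06 rad and contact force between punch and tag above 4 N and contact force between the fingers and punch above 1 N and distance between the grasp point and punch_knob below 0.03 m), for 0.3 s.
3. the punch is lifted straight up off the tag (z of punch_foot in the frame of mark above 0.012 m and horizontal distance between punch_foot and mark below 0.02 m and contact force between punch and tag below 0.1 N).
At the end, for the whole second after the job is handed in: The punch stands upright (within 0.06 rad) on the rest pad, its foot within 35 mm of the pad's centre, plunger out, released and at rest (all of step 1 and value of joint plunger below 0.002 m); the robot touches nothing.
It fails at once if the punch touches the tag more than 12 mm off the ring's centre (contact force between punch and tag above 1 N and horizontal distance between punch_foot and mark above 0.012 m).
It fails at once if the punch slides or tips (over 0.1 rad) on the tag while pressed (contact force between punch and tag above 1 N and value of joint plunger above 0.003 m and (linear speed of punch above 0.04 m/s or angle between punch_foot's own z axis and vertical above 0.1 rad)).
It fails at once if the punch is rammed into the tag with more than 45 N (contact force between punch and tag above 45 N).
It fails at once if the punch is pressed down elsewhere than on the ring (value of joint plunger above 0.006 m and horizontal distance between punch_foot and mark above 0.012 m).
It fails at once if a bystander is shifted by more than 30 mm (distance of any of dish_a, dish_b, dish_c, dish_d, tub, phone, tweezers, brush from where it was at the start of the episode above 0.03 m).
It also fails if it takes over 72 s, if anything falls off the work surface, if the arm or the gripper's body presses on something with over 40 N, if the wrist force passes 120 N, or if a joint passes its speed limit or range.

## Working session

There is one attempt and no reset: what is moved stays moved. The work goes in short steps, Python scripts to look and compute and a tool call to move; the robot and the scene stay as the last step left them, time stands still between calls to the robot, and variables do not carry over. Pictures are saved under pics/ and viewed, at most 10 in all, crops included, and the job is handed in when it is done.

Besides the shell and the picture viewer there is one more tool, called after "Request:" as a command line: name --argument value ..., lists and objects as JSON in quotes. drive_tool: Moves the arm, as the interface text tells. Its arguments: {"type":"object","properties":{"deltas":{"type":"string"}},"required":["deltas"]}

```bash
mkdir -p pics; python3 - <<'E'
from rig import bot, imaging
import cv2
for n in ("top","side"):
    im=imaging.capture(n); cv2.imwrite(f"pics/{n}0.png",im[:,:,::-1])
    m=imaging.camera_model(n); print(n,m["fx"],m["cx"],m["cy"]); print(m["T"])
s=bot.read_state(); print(s["position"],s["tcp_rot"],s["opening"],s["time_s"])
E
```

```text
top 506.06573680937777 273.9606239798005 216.86502948369423
[[ 2.94142020e-02 -9.91922372e-01  1.23388867e-01  2.80019256e-01]
 [-9.99563352e-01 -2.95364371e-02  8.38856656e-04  1.76734951e-02]
 [ 2.81238683e-03 -1.23359664e-01 -9.92358042e-01  1.58308507e+00]
 [ 0.00000000e+00  0.00000000e+00  0.00000000e+00  1.00000000e+00]]
side 403.2438390631507 278.17599088440846 213.47414321881772
[[-0.94561403 -0.1939623   0.26113738  0.21161805]
 [-0.32496806  0.59903664 -0.73181341  0.7094852 ]
 [-0.01448665 -0.77687434 -0.629489    0.70482238]
 [ 0.          0.          0.          1.        ]]
[ 0.19521857 -0.59297109  0.18388187] [[ 9.49914931e-01  3.12508471e-01 -2.82025242e-04]
 [ 3.12508435e-01 -9.49913123e-01  1.88062437e-03]
 [ 3.19811568e-04 -1.87456843e-03 -9.99998192e-01]] 0.9960391663561908 0.1
```

View pics/top0.png

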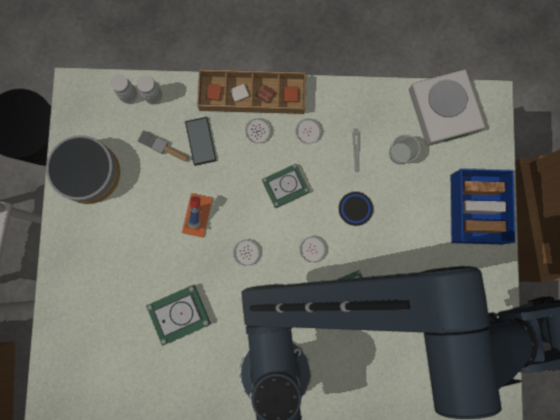

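View pics/side0.png

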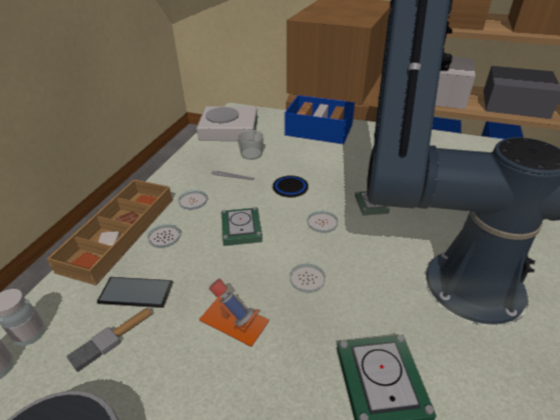

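The top view shows the cradle with the punch at about (197,213), knob up-image. The pad is at (356,208) and the candidate anvils are at (287,186), (180,314, larger) and (350,280, mostly hidden). In the side view the middle-sized one is at (242,225).

```bash
cat > h.py <<'E'
import numpy as np, cv2
from rig import bot, imaging
def ray(m,u,v):
    d=m["T"][:3,:3]@np.array([(u-m["cx"])/m["fx"],(v-m["cy"])/m["fy"],1]); return m["T"][:3,3],d
def cast(m,u,v,z):
    o,d=ray(m,u,v); return o+d*(z-o[2])/d[2]
def proj(m,p):
    c=m["T"][:3,:3].T@(np.asarray(p)-m["T"][:3,3]); return np.array([m["fx"]*c[0]/c[2]+m["cx"],m["fy"]*c[1]/c[2]+m["cy"]])
def tri(m1,p1,m2,p2):
    o1,d1=ray(m1,*p1);o2,d2=ray(m2,*p2)
    t=np.linalg.lstsq(np.c_[d1,-d2],o2-o1,rcond=None)[0]
    a,b=o1+t[0]*d1,o2+t[1]*d2
    return (a+b)/2,np.linalg.norm(a-b)
def blobs(im,roi,h,smin=80,vmin=40,vmax=255,amin=4):
    x0,y0,x1,y1=roi; c=cv2.cvtColor(im[y0:y1,x0:x1],cv2.COLOR_RGB2HSV)
    lo,hi=h; H=c[...,0]; k=((H>=lo)&(H<=hi)) if lo<=hi else ((H>=lo)|(H<=hi))
    k=(k&(c[...,1]>=smin)&(c[...,2]>=vmin)&(c[...,2]<=vmax)).astype(np.uint8)
    out=[]
    for q in cv2.findContours(k,cv2.RETR_EXTERNAL,cv2.CHAIN_APPROX_NONE)[0]:
        if len(q)<amin: continue
        q=q+np.array([x0,y0]); out.append(q)
    return sorted(out,key=cv2.contourArea,reverse=True)
E
python3 - <<'E'
from h import *
t=cv2.cvtColor(cv2.imread("pics/top0.png"),cv2.COLOR_BGR2RGB);s=cv2.cvtColor(cv2.imread("pics/side0.png"),cv2.COLOR_BGR2RGB)
mt,ms=imaging.camera_model("top"),imaging.camera_model("side")
def show(n,im,m,roi,h,z,**k):
    for q in blobs(im,roi,h,**k)[:3]:
        r=cv2.minAreaRect(q); P=[cast(m,*b,z)[:2] for b in cv2.boxPoints(r)]
        print(n,"px",np.round(r[0],1),"area",cv2.contourArea(q),"xy",cast(m,*r[0],z)[:2].round(4),"sides",np.round([np.linalg.norm(P[0]-P[1]),np.linalg.norm(P[1]-P[2])],3),"dirs",np.round(np.degrees([np.arctan2(*(P[1]-P[0])[::-1]),np.arctan2(*(P[2]-P[1])[::-1])]),1))
show("anvilM",t,mt,(250,155,320,215),(40,90),.02)
show("anvilL",t,mt,(135,275,225,350),(40,90),.02)
show("anvilS",t,mt,(335,265,370,285),(40,90),.02)
show("anvilS side",s,ms,(350,180,395,220),(40,90),.02)
show("anvilM side",s,ms,(215,200,270,250),(40,90),.02)
show("dot t",t,mt,(275,170,302,198),(165,12),.027,amin=1)
show("dot s",s,ms,(225,208,258,232),(165,12),.027,amin=1)
show("pad t",t,mt,(330,185,385,232),(100,130),.006)
show("pad s",s,ms,(265,170,315,202),(100,130),.006)
show("cradle",t,mt,(175,180,225,250),(5,14),.005,smin=150)
show("cradle s",s,ms,(190,270,280,350),(5,14),.005,smin=150)
show("red t",t,mt,(175,180,225,250),(165,4),.08,smin=120)
show("red s",s,ms,(190,270,280,350),(165,4),.08,smin=120)
show("blue t",t,mt,(175,180,225,250),(100,130),.05)
show("blue s",s,ms,(190,270,280,350),(100,130),.05)
a=cv2.resize(t[175:250,160:235],(400,400),interpolation=2);b=cv2.resize(s[265:350,195:280],(400,400),interpolation=2)
cv2.imwrite("pics/cr.png",np.hstack([a,b])[:,:,::-1])
E
```

```text
anvilM px [292.8 196.1] area 4.5 xy [ 0.5416 -0.038 ] sides [0.024 0.008] dirs [ -61.5 -152.3]
anvilM px [288.7 168.9] area 2.5 xy [ 0.6278 -0.0228] sides [0.018 0.006] dirs [ -66.1 -157.1]
anvilL px [184.  331.2] area 163.5 xy [0.1178 0.2807] sides [0.115 0.016] dirs [ -64.6 -153.1]
anvilL px [166.9 299.9] area 69.5 xy [0.2097 0.3377] sides [0.087 0.014] dirs [ -64.4 -153. ]
anvilL px [199.6 306.3] area 49.0 xy [0.1935 0.2373] sides [0.01  0.082] dirs [ -65.8 -154.6]
anvilS side px [358. 195.] area 0.0 xy [ 0.3067 -0.2356] sides [0.    0.006] dirs [ 0.  17.8]
anvilM side px [240.1 237. ] area 83.0 xy [0.5564 0.0321] sides [0.085 0.025] dirs [-140.1  121.1]
anvilM side px [225.  223.5] area 71.5 xy [ 0.615  -0.0041] sides [0.011 0.086] dirs [-162.1  114.6]
anvilM side px [255.8 219.9] area 64.5 xy [ 0.5434 -0.0429] sides [0.012 0.086] dirs [-148.   116.8]
dot t px [288. 183.] area 0.0 xy [ 0.5814 -0.0217] sides [0. 0.] dirs [0. 0.]
dot s px [240. 218.] area 0.0 xy [ 0.5825 -0.0295] sides [0. 0.] dirs [0. 0.]
pad t px [355.5 208.5] area 665.5 xy [ 0.5103 -0.2368] sides [0.092 0.092] dirs [ -88.3 -179.7]
pad s px [290. 185.] area 447.5 xy [ 0.5119 -0.2428] sides [0.099 0.094] dirs [-162.3  105.9]
cradle px [196.9 214.9] area 361.0 xy [0.4754 0.2614] sides [0.126 0.066] dirs [ -10.2 -101.5]
cradle s px [234.3 318. ] area 1253.5 xy [0.4764 0.2527] sides [0.087 0.145] dirs [-86.5 167.1]
red t px [195. 202.] area 71.5 xy [0.5048 0.2573] sides [0.024 0.03 ] dirs [ -88.3 -177.3]
red s px [218.5 288. ] area 134.5 xy [0.5076 0.2451] sides [0.03 0.03] dirs [-104.   149.7]
blue t px [193.4 217.6] area 52.5 xy [0.461  0.2647] sides [0.033 0.019] dirs [ -4.2 -95.5]
blue s px [235.6 308.1] area 181.5 xy [0.4665 0.2595] sides [0.02  0.052] dirs [-112.1  145.5]
```

View pics/cr.png

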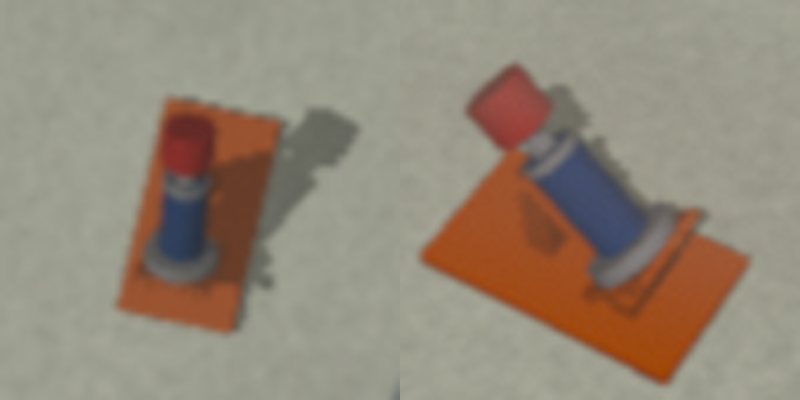

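The crop confirms that the punch leans knob-up along about −10° yaw, with the cradle centre near (0.476, 0.260). I'll use the middle-sized anvil at about (0.582, −0.026) and the pad at about (0.511, −0.239). Moving over the cradle now to look from close up.

Request:
drive_tool --deltas "87 255 390 65 -0.49; 87 255 390 65 -0.49; 87 255 390 65 -0.49; 87 255 390 65 -0.49; 87 255 390 65 -0.49; 87 255 390 65 -0.49; 87 255 390 65 -0.49; 87 255 390 65 -0.49; 87 255 390 65 -0.49; 87 255 390 65 -0.49; 87 255 390 65 -0.49; 87 255 390 65 -0.49"

```text
time_s: 1.3
position: [0.45, -0.2035, 0.2494]
tcp_rot: [[0.985, -0.17, -0.001], [-0.17, -0.985, -0.0], [-0.001, 0.0, -1.0]]
force: [0.5, -0.5, -0.4]
opening: 0.999
grasp_force: 0.0
```

Request:
drive_tool --deltas "87 0 463 0 0; 87 0 463 0 0; 87 0 463 0 0; 87 0 463 0 0; 87 0 463 0 0; 87 0 463 0 0; 87 0 463 0 0; 87 0 463 0 0; 87 0 463 0 0; 87 0 463 0 0; 87 0 463 0 0; 87 0 463 0 0"

```text
time_s: 2.5
position: [0.4504, 0.2574, 0.2492]
tcp_rot: [[0.985, -0.173, -0.001], [-0.173, -0.985, -0.002], [-0.001, 0.002, -1.0]]
force: [0.0, -0.8, -0.2]
opening: 1.005
grasp_force: 0.0
```

```bash
python3 - <<'E'
from h import *
mw=imaging.camera_model("wrist");w=imaging.capture("wrist"); cv2.imwrite("pics/w1.png",w[:,:,::-1]); np.savez("w1.npz",**mw)
t=imaging.capture("top"); cv2.imwrite("pics/t1.png",t[:,:,::-1])
s=bot.read_state(); print(s["position"],s["tcp_rot"].round(3) if hasattr(s["tcp_rot"],"round") else s["tcp_rot"],s["joint_positions"],s["time_s"]); print(mw["T"].round(3),mw["fx"])
mt,ms=imaging.camera_model("top"),imaging.camera_model("side")
k,e=tri(mt,(195,202),ms,(218.5,288));b,e2=tri(mt,(193.4,217.6),ms,(235.6,308.1));print("knob",k,e,"blue",b,e2,"lean",np.degrees(np.arctan2(*(k-b)[:2][::-1])))
E
```

```text
[0.45057622 0.25712645 0.24950019] [[ 0.985 -0.174 -0.001]
 [-0.174 -0.985 -0.001]
 [-0.001  0.001 -1.   ]] [ 1.73842456e+01  1.76713893e+01  9.24164208e+01 -4.27954746e-02
  6.99716025e+01  1.17428828e+02] 2.6
[[-0.174 -0.94  -0.293  0.531]
 [-0.985  0.167  0.049  0.244]
 [ 0.003  0.298 -0.955  0.448]
 [ 0.     0.     0.     1.   ]] 378.2336659180059
knob [0.50217534 0.25491187 0.09305881] 0.0014382055181010613 blue [0.46194923 0.26400043 0.05720209] 0.0036114033306285987 lean -12.731462656960302
```

View pics/w1.png

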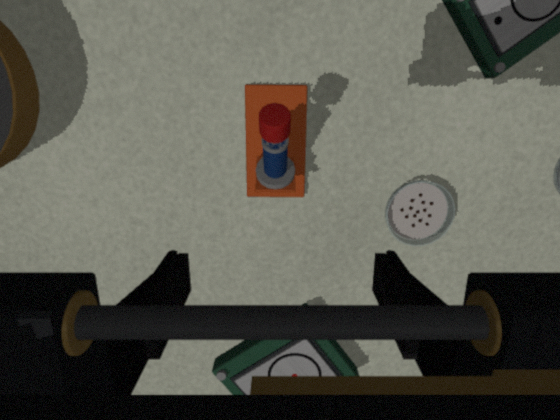

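The wrist view shows the cradle at (276,140) with its sides vertical in the image, so the yaw is right. The knob is at (275,122) and the foot at (276,172).

```bash
python3 - <<'E'
from h import *
w=cv2.cvtColor(cv2.imread("pics/w1.png"),cv2.COLOR_BGR2RGB); mw=dict(np.load("w1.npz"))
roi=(230,75,325,205)
q=blobs(w,roi,(4,14),smin=150)[0]; x,y,a,b=cv2.boundingRect(q)
P=[cast(mw,*p,.004)[:2] for p in [(x,y),(x+a,y),(x+a,y+b),(x,y+b)]]; print("cradle",np.round(P,4).tolist(),"c",np.mean(P,0),"minrect",cv2.minAreaRect(q))
ms=imaging.camera_model("side")
for n,h,ps in(("knob",(165,3),(218.5,288)),("blue",(100,130),(235.6,308.1))):
    q=blobs(w,roi,h,smin=130)[0]; r=cv2.minAreaRect(q); print(n,r,tri(mw,r[0],ms,ps))
E
```

```text
cradle [[0.5435, 0.2813], [0.5315, 0.2131], [0.4031, 0.233], [0.4163, 0.3074]] c [0.4735997  0.25869985] minrect ((275.5, 140.5), (111.0, 61.0), 90.0)
knob ((274.0, 122.5), (30.0, 39.0), 0.0) (array([0.50332861, 0.25359801, 0.09068719]), np.float64(0.0019138338445081385))
blue ((275.0, 164.0), (26.0, 22.0), 90.0) (array([0.46171593, 0.26314547, 0.05787576]), np.float64(0.00482205220275559))
```

Request:
drive_tool --deltas "87 20 2 -50 0; 87 20 2 -100 0; 87 20 2 -130 0; 87 20 2 -160 0; 87 20 2 -180 0; 87 20 2 -198 0; 87 20 2 -198 0; 87 20 2 -198 0; 87 20 2 -198 0"

```text
time_s: 3.5
position: [0.4715, 0.2609, 0.0529]
tcp_rot: [[0.985, -0.172, 0.002], [-0.172, -0.985, 0.001], [0.002, -0.001, -1.0]]
force: [0.3, -0.1, 0.8]
opening: 0.999
grasp_force: 0.0
```

```bash
python3 - <<'E'
from h import *
w=imaging.capture("wrist"); s=imaging.capture("side")
cv2.imwrite("pics/g1.png",np.hstack([cv2.resize(w,(450,338)),cv2.resize(s[225:345,180:295],(338,338),interpolation=2)])[:,:,::-1]); print(bot.read_state()["position"],bot.read_state()["force"])
E
```

```text
[0.47136085 0.26128666 0.05300182] [-0.7460582   0.53508124  0.35238806]
```

View pics/g1.png

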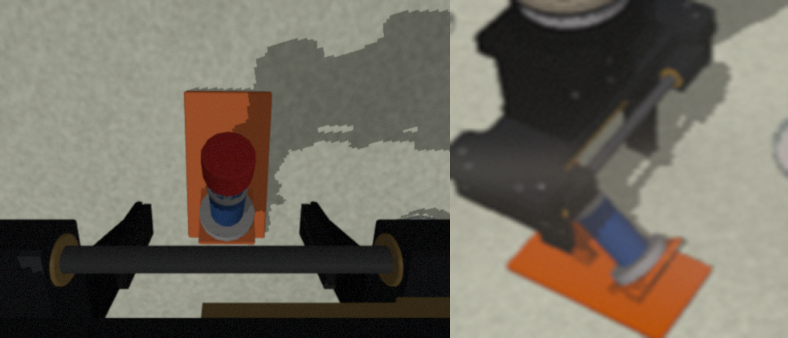

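The fingers straddle the barrel and are centred on it (midline about 226, barrel about 228), and the knob is clear of the body. Closing and lifting.

Request:
drive_tool --deltas "20 0 0 0 0; 20 0 0 0 0; 20 0 0 0 0; 20 0 0 0 0; 20 0 0 0 0; 20 0 0 0 0; 20 0 0 0 0; 20 0 0 0 0; 20 0 0 5 0; 20 0 0 10 0; 20 0 0 15 0; 20 0 0 20 0"

```text
time_s: 4.8
position: [0.4705, 0.2614, 0.0724]
tcp_rot: [[0.985, -0.171, 0.001], [-0.171, -0.985, 0.0], [0.001, -0.0, -1.0]]
force: [-1.1, -0.1, -0.6]
opening: 0.232
grasp_force: 0.0
```

Request:
drive_tool --deltas "20 0 0 30 0; 20 0 0 60 0; 20 0 0 90 0; 20 0 0 120 0; 20 0 0 140 0; 20 0 0 140 0; 20 0 0 140 0"

```text
time_s: 5.5
position: [0.47, 0.2612, 0.2119]
tcp_rot: [[0.985, -0.171, 0.0], [-0.171, -0.985, 0.0], [0.0, -0.0, -1.0]]
force: [-0.8, -1.1, 0.1]
opening: 0.229
grasp_force: 0.0
```

```bash
python3 - <<'E'
from h import *
w=imaging.capture("wrist"); s=imaging.capture("side")
np.savez("w2.npz",**imaging.camera_model("wrist"))
cv2.imwrite("pics/w2.png",w[:,:,::-1]);cv2.imwrite("pics/s2.png",s[:,:,::-1])
cv2.imwrite("pics/g2.png",np.hstack([cv2.resize(w,(450,338)),cv2.resize(s[150:300,160:310],(338,338),interpolation=2)])[:,:,::-1]); print(bot.read_state()["position"],bot.read_state()["force"])
E
```

```text
[0.4691529  0.26093339 0.21049735] [ 0.50745197 -0.23050442  1.16216185]
```

View pics/g2.png

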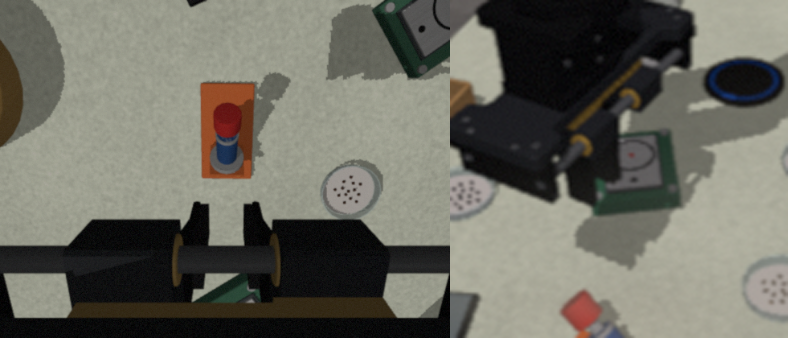

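The grasp missed: the fingers closed to 20 mm and the punch is still in the cradle. Re-measuring the punch from more views.

```bash
python3 - <<'E'
from h import *
L=lambda n:cv2.cvtColor(cv2.imread(f"pics/{n}.png"),cv2.COLOR_BGR2RGB)
V={"w1":(L("w1"),dict(np.load("w1.npz")),(230,75,325,205)),"w2":(L("w2"),dict(np.load("w2.npz")),(235,95,325,225)),
 "t0":(L("top0"),imaging.camera_model("top"),(175,180,225,250)),"s0":(L("side0"),imaging.camera_model("side"),(190,270,280,350))}
def multi(obs):
    A=np.zeros((3,3));b=np.zeros(3)
    for m,p in obs:
        o,d=ray(m,*p); d/=np.linalg.norm(d); M=np.eye(3)-np.outer(d,d); A+=M;b+=M@o
    return np.linalg.solve(A,b)
for n,h in(("knob",(165,3)),("blue",(100,130)),("cradle",(4,14))):
    obs={}
    for k,(im,m,roi) in V.items():
        q=blobs(im,roi,h,smin=110 if n!="cradle" else 150)[0]; r=cv2.minAreaRect(q); obs[k]=(m,r[0])
    X=multi(obs.values()); print(n,X.round(4),"knob/blue wrist-only",multi([obs["w1"],obs["w2"]]).round(3))
    for k,(m,p) in obs.items(): print("  ",k,np.round(p,1),"resid",(proj(m,X)-p).round(1),"z.004",cast(m,*p,.004).round(4)[:2])
m=V["w2"][1]; s=bot.read_state(); print("tcp px",proj(m,s["position"]),s["position"],s["tcp_rot"])
m1=m["T"][:3,3]-s["position"]; print("cam off",m1)
E
```

```text
knob [0.503  0.2541 0.091 ] knob/blue wrist-only [0.506 0.253 0.11 ]
   w1 [274.  122.5] resid [0.3 1.3] z.004 [0.4976 0.2567]
   w2 [283. 149.] resid [-1.1  0. ] z.004 [0.4899 0.2548]
   t0 [195. 202.] resid [0.5 0.1] z.004 [0.5162 0.2694]
   s0 [218.8 288.3] resid [-0.7 -0. ] z.004 [0.5428 0.1891]Traceback (most recent call last):
  File "<stdin>", line 13, in <module>
IndexError: list index out of range
```

```bash
python3 - <<'E'
from h import *
m=dict(np.load("w2.npz")); p=np.array([.4692,.2609,.2105]); print("tcp px",proj(m,p), "20mm up",proj(m,p+[0,0,.02]),proj(m,p+[0,0,.07]))
for q in([.503,.254,.091],[.4696,.2594,.057],[.4441,.2639,.0317]): print("w2 punch",proj(m,q), "t0",proj(imaging.camera_model("top"),q),"s0",proj(imaging.camera_model("side"),q))
m["T"][:3,3]+=np.array([.4714,.2612,.053])-p
for q in([.503,.254,.091],[.4696,.2594,.057],[.4441,.2639,.0317],[.4714,.2612,.053]): print("g1 (450 scale)",proj(m,q)*450/560)
w=cv2.imread("pics/w2.png"); s=cv2.imread("pics/side0.png"); t=cv2.imread("pics/top0.png")
cv2.imwrite("pics/z.png",np.hstack([cv2.resize(w[100:240,210:350],(420,420),interpolation=2),cv2.resize(s[270:340,200:270],(380,420),interpolation=2)]))
E
```

```text
tcp px [281.0118004  241.46842697] 20mm up [281.07481868 256.30484481] [281.30364478 310.1774654 ]
w2 punch [281.93180789 148.99801821] t0 [195.50039481 202.07059553] s0 [218.06833536 288.20983851]
w2 punch [282.22684461 179.16574975] t0 [194.8808565 214.584213 ] s0 [233.9177056  305.50606693]
w2 punch [282.0543015 198.0349989] t0 [194.26868196 223.79118023] s0 [245.69533909 318.40819147]
g1 (450 scale) [228.88869987 166.12003329]
g1 (450 scale) [228.82273507 198.19654984]
g1 (450 scale) [228.33180063 215.58304637]
g1 (450 scale) [225.81305389 194.03712881]
```

View pics/z.png

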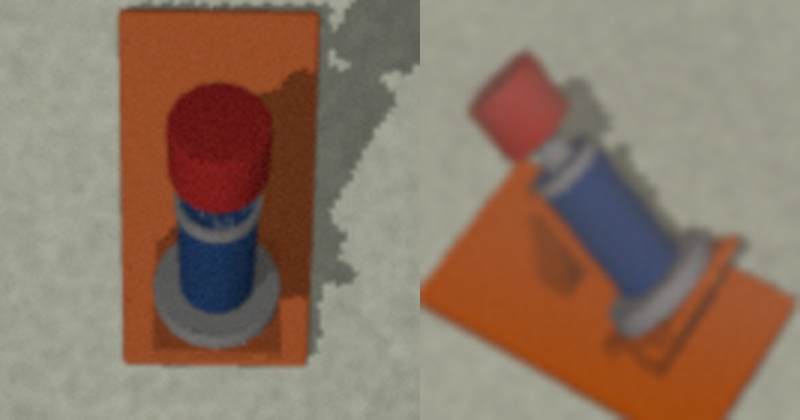

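```bash
python3 - <<'E'
from h import *
m=imaging.camera_model("side"); p=np.array([.4692,.2609,.2105]); s=cv2.imread("pics/s2.png").copy()
f=np.array([-.171,-.985,0]);h=np.array([.985,-.171,0])
big=cv2.resize(s[160:270,170:300],None,fx=4,fy=4,interpolation=2)
for dz in(0,.019,.07):
  for a in(-.01,.01):
    u=(proj(m,p+[0,0,dz]+f*a)-[170,160])*4; cv2.circle(big,tuple(int(v) for v in u),3,(0,255,255),-1)
w=cv2.imread("pics/w2.png"); mw=dict(np.load("w2.npz")); bw=cv2.resize(w[220:350,210:350],None,fx=2,fy=2,interpolation=2)
for dz in(0,.019,.07):
  for a in(-.01,.01):
    u=(proj(mw,p+[0,0,dz]+f*a)-[210,220])*2; cv2.circle(bw,tuple(int(v) for v in u),2,(0,255,255),-1)
cv2.imwrite("pics/y.png",np.hstack([big[:440,:520],np.vstack([bw,np.zeros((180,280,3),np.uint8)])]))
E
```

```text
(no output)
```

View pics/y.png

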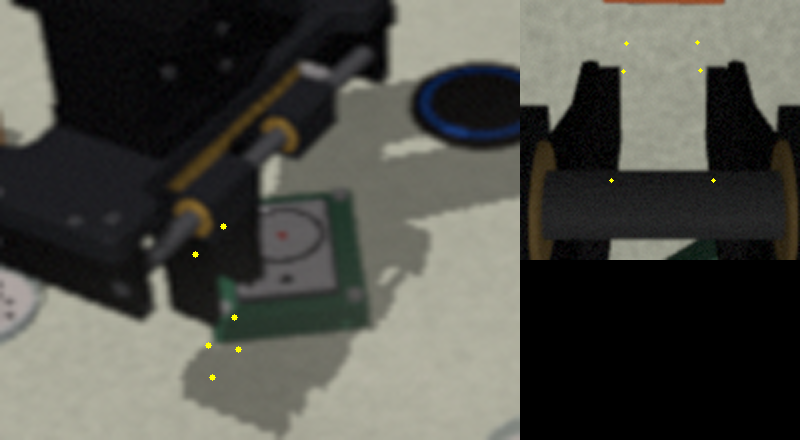

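```bash
python3 - <<'E'
from h import *
m=imaging.camera_model("side"); mw=dict(np.load("w2.npz")); p=np.array([.4692,.2609,.2105]);R=np.array([[.985,-.171,0],[-.171,-.985,0],[0,0,-1]])
for a in((170,300),(170,310),(218,325)):
  for b in((600,65),(619,67)):
    X,e=tri(m,(170+a[0]/4,160+a[1]/4),mw,(210+(b[0]-520)/2,220+b[1]/2)); print(a,b,"tool frame mm",((X-p)@R*1000).round(1),"gap",(e*1000).round(1))
for b in((705,67),(725,67)):
    X,e=tri(m,(170+258/4,160+280/4),mw,(210+(b[0]-520)/2,220+b[1]/2)); print("far",b,((X-p)@R*1000).round(1),(e*1000).round(1))
E
```

```text
(170, 300) (600, 65) tool frame mm [ 12.9 -14.3 -43.4] gap 0.9
(170, 300) (619, 67) tool frame mm [ 13.1 -11.5 -42.1] gap 4.5
(170, 310) (600, 65) tool frame mm [ 11.8 -15.3 -39.5] gap 2.6
(170, 310) (619, 67) tool frame mm [ 12.  -12.4 -38.2] gap 6.3
(218, 325) (600, 65) tool frame mm [  0.9 -10.5 -27.3] gap 13.0
(218, 325) (619, 67) tool frame mm [  1.   -7.4 -25.7] gap 9.0
far (705, 67) [  0.1  16.9 -29.7] 16.6
far (725, 67) [  0.6  20.6 -27.7] 12.7
```

Request:
drive_tool --deltas "87 0 -1 0 0; 87 0 -1 0 0; 87 0 -1 -40 0; 87 0 -1 -80 0; 87 0 -1 -120 0; 87 0 -1 -150 0; 87 0 -1 -160 0; 87 0 -1 -164 0; 87 0 -1 -168 0; 87 0 -1 -172 0; 87 0 -1 -172 0"

```text
time_s: 6.7
position: [0.4709, 0.2605, 0.0405]
tcp_rot: [[0.985, -0.171, 0.002], [-0.171, -0.985, 0.001], [0.002, -0.001, -1.0]]
force: [0.5, 0.1, -0.2]
opening: 0.989
grasp_force: 0.0
```

Request:
drive_tool --deltas "87 0 0 -3 0; 87 0 0 -6 0; 87 0 0 -9 0; 87 0 0 -9 0"

```text
time_s: 7.1
position: [0.47, 0.2602, 0.0304]
tcp_rot: [[0.985, -0.171, -0.001], [-0.171, -0.985, -0.0], [-0.001, 0.0, -1.0]]
force: [-0.1, -0.6, 0.0]
opening: 1.001
grasp_force: 0.0
```

```bash
python3 - <<'E'
from h import *
w=imaging.capture("wrist"); s=imaging.capture("side")
cv2.imwrite("pics/g3.png",np.hstack([cv2.resize(w,(450,338)),cv2.resize(s[225:345,180:295],(338,338),interpolation=2)])[:,:,::-1])
for roi,h in (((220,150,340,330),(165,3)),): 
  q=blobs(w,roi,h,smin=110); print(cv2.boundingRect(q[0]))
print(bot.read_state()["position"],bot.read_state()["force"])
E
```

```text
(243, 172, 79, 91)
[0.47027582 0.26027521 0.03063514] [-0.01144717 -0.23853818  0.97865085]
```

View pics/g3.png

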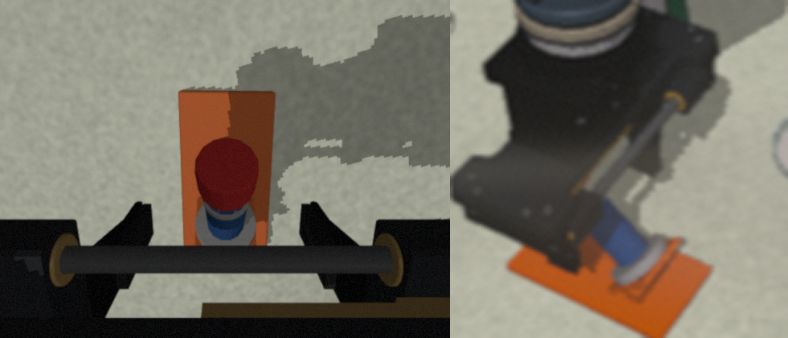

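No contact yet, and the visible fingertips sit well short of the reported TCP. Descending a little further, then closing.

Request:
drive_tool --deltas "87 0 0 -3 0; 87 0 0 -6 0; 87 0 0 -9 0; 87 0 0 -11 0; 87 0 0 -11 0"

```text
time_s: 7.7
position: [0.47, 0.2602, 0.0193]
tcp_rot: [[0.985, -0.171, -0.001], [-0.171, -0.985, -0.0], [-0.001, 0.0, -1.0]]
force: [-0.3, -0.1, 0.2]
opening: 1.001
grasp_force: 0.0
```

Request:
drive_tool --deltas "15 0 0 0 0; 15 0 0 0 0; 15 0 0 0 0; 15 0 0 0 0; 15 0 0 0 0; 15 0 0 0 0; 15 0 0 0 0; 15 0 0 0 0; 15 0 0 0 0"

```text
time_s: 8.6
position: [0.4703, 0.2604, 0.0198]
tcp_rot: [[0.985, -0.171, 0.0], [-0.171, -0.985, 0.0], [0.0, -0.0, -1.0]]
force: [-0.3, 1.0, 0.3]
opening: 0.286
grasp_force: 30.0
```

Gripped (opening 25 mm, 30 N). Lifting and carrying it towards the pad.

Request:
drive_tool --deltas "15 0 0 10 0; 15 0 0 25 0; 15 0 0 50 0; 15 0 0 80 0; 15 0 0 110 0; 15 0 0 140 0; 15 0 0 140 0; 15 0 0 140 0"

```text
time_s: 9.4
position: [0.47, 0.2602, 0.1601]
tcp_rot: [[0.985, -0.171, 0.001], [-0.171, -0.985, 0.0], [0.001, -0.0, -1.0]]
force: [-0.2, 0.2, -3.7]
opening: 0.285
grasp_force: 30.0
```

Request:
drive_tool --deltas "15 20 -40 0 0; 15 40 -80 0 0; 15 60 -120 0 0; 15 70 -160 0 0; 15 70 -200 0 0; 15 70 -250 0 0; 15 70 -300 0 0; 15 70 -350 0 0; 15 70 -400 0 0; 15 70 -450 0 0; 15 70 -490 0 0; 15 70 -505 0 0"

```text
time_s: 10.6
position: [0.5391, -0.2486, 0.1574]
tcp_rot: [[0.984, -0.175, -0.002], [-0.175, -0.985, 0.0], [-0.002, 0.0, -1.0]]
force: [0.0, -0.1, -2.2]
opening: 0.285
grasp_force: 30.0
```

```bash
python3 - <<'E'
from h import *
mw=imaging.camera_model("wrist");w=imaging.capture("wrist"); s=imaging.capture("side"); t=imaging.capture("top")
for n,i in(("w4",w),("s4",s),("t4",t)): cv2.imwrite(f"pics/{n}.png",i[:,:,::-1])
np.savez("w4.npz",**mw); ms,mt=imaging.camera_model("side"),imaging.camera_model("top")
st=bot.read_state(); print(st["position"],st["force"],st["opening"],st["grasp_force"])
print("tcp side px",proj(ms,st["position"]))
for n,im,roi in(("w",w,(0,0,560,420)),("s",s,(200,60,400,260))):
  for c,h in(("red",(165,3)),("blue",(100,130))):
    for q in blobs(im,roi,h,smin=110)[:3]: print(n,c,cv2.contourArea(q),cv2.boundingRect(q),[np.round(v,1) for v in cv2.minAreaRect(q)])
E
```

```text
[ 0.53885872 -0.24403832  0.15775738] [ 0.3434129   0.95213868 -2.56636617] 0.2877366356403656 29.964615404605865
tcp side px [281.16071711 138.4963899 ]
w red 6385.0 (240, 181, 87, 97) [array([283., 229.]), array([96., 86.]), np.float64(90.0)]
w red 17.0 (24, 183, 6, 5) [array([ 26.5, 185. ]), array([4., 5.]), np.float64(90.0)]
w blue 1083.0 (229, 163, 96, 77) [array([270.8, 194.3]), array([62. , 95.3]), np.float64(68.9)]
w blue 753.0 (256, 275, 52, 31) [array([281.5, 290. ]), array([30., 51.]), np.float64(90.0)]
w blue 0.0 (287, 278, 3, 1) [array([288., 278.]), array([2., 0.]), np.float64(180.0)]
s red 5.0 (268, 114, 6, 3) [array([270.5, 115. ]), array([2., 5.]), np.float64(90.0)]
s blue 2495.0 (280, 96, 75, 48) [array([316.7, 118.2]), array([69.9, 42.4]), np.float64(8.0)]
s blue 441.0 (274, 177, 33, 18) [array([290. , 185.5]), array([17., 32.]), np.float64(90.0)]
```

```bash
python3 - <<'E'
from h import *
w=cv2.imread("pics/w4.png");s=cv2.imread("pics/s4.png")
mw=dict(np.load("w4.npz"));ms=imaging.camera_model("side");p=np.array([.5389,-.244,.1578]);h=np.array([.985,-.173,0])
for dz in(0,.019,.038,.07,.11):
  for im,m in((w,mw),(s,ms)): cv2.circle(im,tuple(int(round(v)) for v in proj(m,p+[0,0,dz])),1,(0,255,255),-1)
cv2.imwrite("pics/v.png",np.hstack([w[100:400,140:420],cv2.resize(s[70:210,220:345],(520,582),interpolation=2)[:300*2] if 0 else cv2.resize(s[70:165,230:340],(347,300),interpolation=2)]))
# knob from wrist size
o,d=ray(mw,283,229); print("knob tool-rel",(o+d*.130-p).round(4),"at .135",(o+d*.136-p).round(4))
E
```

```text
knob tool-rel [ 0.036  -0.0118  0.0766] at .135 [ 0.0339 -0.0114  0.071 ]
```

View pics/v.png

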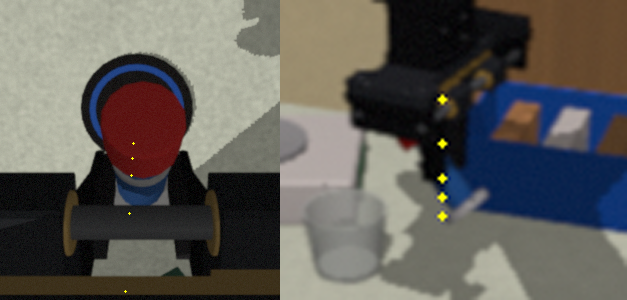

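```bash
python3 - <<'E'
from h import *
mw=dict(np.load("w4.npz")); w=cv2.cvtColor(cv2.imread("pics/w4.png"),cv2.COLOR_BGR2RGB)
q=max(blobs(w,(215,150,340,260),(100,130),smin=110),key=cv2.contourArea)
top=[min(q[:,0,1][q[:,0,0]==x]) for x in range(235,322)]; pts=np.array([[x,y] for x,y in zip(range(235,322),top)])
P=np.array([cast(mw,*p,.006)[:2] for p in pts]); A=np.c_[2*P,np.ones(len(P))]; c=np.linalg.lstsq(A,(P**2).sum(1),rcond=None)[0]
print("ring fit",c[:2],np.sqrt(c[2]+c[:2]@c[:2])); print(cast(mw,277,209,.006))
E
```

```text
ring fit [ 0.51011445 -0.23898005] 0.04663631582688651
[ 0.51173871 -0.2398999   0.006     ]
```

The side crop shows the fingertips ending about 38 mm behind the reported TCP, with the barrel gripped right at the tips. The pad is at (0.511, −0.2395). I'll lower the foot edge onto the rubber.

Request:
drive_tool --deltas "15 5 0 -40 0; 15 5 0 -80 0; 15 5 0 -110 0; 15 5 0 -130 0; 15 5 0 -138 0; 15 5 0 -140 0; 15 5 0 -140 0; 15 5 0 -140 0"

```text
time_s: 11.55
position: [0.5463, -0.2448, 0.0211]
tcp_rot: [[0.985, -0.171, 0.002], [-0.171, -0.985, -0.001], [0.002, 0.001, -1.0]]
force: [-0.8, 0.1, -2.9]
opening: 0.287
grasp_force: 30.0
```

Request:
drive_tool --deltas "15 0 0 -2 0; 15 0 0 -4 0; 15 0 0 -4 0"

```text
time_s: 11.85
position: [0.5452, -0.2448, 0.0159]
tcp_rot: [[0.985, -0.172, 0.0], [-0.172, -0.985, -0.0], [0.0, 0.0, -1.0]]
force: [-0.4, 1.1, -3.3]
opening: 0.282
grasp_force: 30.0
```

Request:
drive_tool --deltas "15 0 0 -2 0; 15 0 0 -4 0; 15 0 0 -4 0"

```text
time_s: 12.15
position: [0.5459, -0.245, 0.012]
tcp_rot: [[0.985, -0.172, 0.001], [-0.172, -0.985, -0.001], [0.001, 0.0, -1.0]]
force: [1.4, 0.4, -0.3]
opening: 0.287
grasp_force: 30.0
```

Request:
drive_tool --deltas "15 0 0 -1 0; 15 -2 0.3 -1 0; 15 -4 0.7 -1 0; 15 -6 1 -1 0; 15 -8 1.4 -0.5 0; 15 -8 1.4 -0.5 0"

```text
time_s: 12.75
position: [0.5381, -0.244, 0.012]
tcp_rot: [[0.985, -0.171, 0.002], [-0.171, -0.985, -0.002], [0.002, 0.001, -1.0]]
force: [2.6, -0.8, 3.6]
opening: 0.286
grasp_force: 30.0
```

```bash
cat > k.py <<'E'
from h import *
st=bot.read_state(); mw=imaging.camera_model("wrist");w=imaging.capture("wrist"); cv2.imwrite("pics/k.png",w[:,:,::-1])
q=blobs(w,(150,60,420,330),(165,3),smin=110)[0]; x,y,a,b=cv2.boundingRect(q); d=np.sqrt(0)+mw["fx"]*.030/a
o,r=ray(mw,x+a/2,y+b/2); X=o+r*d; R=np.array(st["tcp_rot"])
print("knob box",(x,y,a,b),"tool-rel mm",((X-st["position"])@R*1000).round(1),"pos",np.round(st["position"],4),"F",np.round(st["force"],1),"open",round(st["opening"]*87,1),st["time_s"])
E
python3 k.py
```

```text
knob box (240, 183, 86, 96) tool-rel mm [ 34.9   0.7 -75.6] pos [ 0.5381 -0.244   0.012 ] F [ 2.6 -0.8  3.6] open 24.9 12.75
```

Request:
drive_tool --deltas "15 0 0 -1 0; 15 0 0 -2 0; 15 -2 0.3 -2.5 0; 15 -4 0.7 -2.5 0; 15 -6 1 -2.5 0; 15 -6 1 -2.5 0"

```text
time_s: 13.4
position: [0.5365, -0.2443, 0.0119]
tcp_rot: [[0.985, -0.173, 0.011], [-0.173, -0.985, -0.005], [0.012, 0.003, -1.0]]
force: [6.5, 1.9, 13.7]
opening: 0.283
grasp_force: 30.1
```

```bash
python3 k.py
```

```text
knob box (241, 185, 86, 96) tool-rel mm [ 34.3   1.1 -75.8] pos [ 0.5365 -0.2443  0.0119] F [ 6.5  1.9 13.7] open 24.6 13.4
```

Request:
drive_tool --deltas "15 -3 0.5 0 0; 15 -6 1 0 0; 15 -9 1.6 0 0; 15 -12 2 0 0; 15 -12 2 0 0"

```text
time_s: 13.95
position: [0.5238, -0.2429, 0.0124]
tcp_rot: [[0.985, -0.172, 0.01], [-0.172, -0.985, -0.006], [0.011, 0.004, -1.0]]
force: [4.2, 0.7, 18.8]
opening: 0.283
grasp_force: 30.1
```

```bash
python3 k.py
```

```text
knob box (240, 208, 91, 91) tool-rel mm [ 30.4   1.5 -84.5] pos [ 0.5238 -0.2429  0.0124] F [ 4.2  0.7 18.8] open 24.6 13.95
```

Request:
drive_tool --deltas "15 0 0 8 0; 15 20 -3.4 8 0; 15 20 -3.4 8 0; 15 20 -3.4 3 0; 15 20 -3.4 0 0; 15 20 -3.4 -1 0; 15 17 -3 -1 0; 15 14 -2.5 -1 0; 15 11 -2 -1 0; 15 8 -1.4 -1 0; 15 5 -0.9 -1 0; 15 5 -0.9 -1 0"

```text
time_s: 15.2
position: [0.5258, -0.2421, 0.0109]
tcp_rot: [[0.985, -0.172, 0.005], [-0.172, -0.985, -0.003], [0.005, 0.002, -1.0]]
force: [0.2, 1.6, 19.7]
opening: 0.28
grasp_force: 30.1
```

```bash
python3 k.py
```

```text
knob box (240, 228, 92, 78) tool-rel mm [ 26.8   1.7 -87.1] pos [ 0.5258 -0.2421  0.0109] F [ 0.2  1.6 19.7] open 24.3 15.2
```

Request:
drive_tool --deltas "15 -3 0.5 0 0; 15 -6 1 0 0; 15 -9 1.6 0 0; 15 -12 2 -0.5 0; 15 -12 2 -0.5 0"

```text
time_s: 15.75
position: [0.5132, -0.2401, 0.0085]
tcp_rot: [[0.985, -0.172, 0.003], [-0.172, -0.985, -0.002], [0.004, 0.002, -1.0]]
force: [2.0, 0.4, 8.1]
opening: 0.264
grasp_force: 29.2
```

```bash
python3 k.py; python3 - <<'E'
from h import *
s=imaging.capture("side"); ms=imaging.camera_model("side")
cv2.imwrite("pics/s5.png",s[:,:,::-1])
for c,h in(("red",(165,3)),("blue",(100,130))):
    for q in blobs(s,(250,120,330,220),h,smin=110)[:3]: print(c,cv2.contourArea(q),cv2.boundingRect(q))
E
```

```text
knob box (236, 234, 94, 72) tool-rel mm [ 27.    0.7 -89.8] pos [ 0.5132 -0.2401  0.0085] F [2.  0.4 8.1] open 23.0 15.75
blue 445.0 (274, 176, 33, 19)
blue 347.5 (304, 120, 26, 22)
```

```bash
python3 - <<'E'
from h import *
mw=imaging.camera_model("wrist"); st=bot.read_state(); p=np.array(st["position"]);R=np.array(st["tcp_rot"])
f=R[:,0];l=R[:,1]
for slip in(0,4):
  for g in(37,41):
   for th in(45,40,35,30,25,20,15,10,0):
    t=np.radians(th); ax=f*np.sin(t)+[0,0,np.cos(t)]; pe=f*np.cos(t)-np.array([0,0,np.sin(t)])
    A=p+[0,0,(38-slip)/1000]
    P=[proj(mw,A+ax*(s-g)/1000+.015*(pe*np.cos(a)+l*np.sin(a))) for s in(72,96) for a in np.arange(0,6.28,.2)]
    P=np.array(P); print(slip,g,th,"top",P[:,1].min().round(),"bot",P[:,1].max().round(),"width",np.ptp(P[:,0]).round())
E
```

```text
0 37 45 top 177.0 bot 281.0 width 90.0
0 37 40 top 188.0 bot 290.0 width 92.0
0 37 35 top 201.0 bot 299.0 width 93.0
0 37 30 top 215.0 bot 310.0 width 94.0
0 37 25 top 230.0 bot 326.0 width 95.0
0 37 20 top 243.0 bot 342.0 width 95.0
0 37 15 top 251.0 bot 357.0 width 95.0
0 37 10 top 260.0 bot 371.0 width 95.0
0 37 0 top 278.0 bot 393.0 width 93.0
0 41 45 top 183.0 bot 284.0 width 88.0
0 41 40 top 193.0 bot 292.0 width 89.0
0 41 35 top 205.0 bot 299.0 width 90.0
0 41 30 top 217.0 bot 309.0 width 91.0
0 41 25 top 231.0 bot 324.0 width 92.0
0 41 20 top 243.0 bot 338.0 width 92.0
0 41 15 top 250.0 bot 352.0 width 92.0
0 41 10 top 258.0 bot 364.0 width 92.0
0 41 0 top 273.0 bot 384.0 width 90.0
4 37 45 top 175.0 bot 276.0 width 88.0
4 37 40 top 186.0 bot 284.0 width 89.0
4 37 35 top 198.0 bot 293.0 width 90.0
4 37 30 top 211.0 bot 303.0 width 91.0
4 37 25 top 226.0 bot 319.0 width 92.0
4 37 20 top 239.0 bot 334.0 width 92.0
4 37 15 top 247.0 bot 349.0 width 92.0
4 37 10 top 256.0 bot 362.0 width 92.0
4 37 0 top 273.0 bot 384.0 width 90.0
4 41 45 top 181.0 bot 279.0 width 85.0
4 41 40 top 191.0 bot 287.0 width 86.0
4 41 35 top 202.0 bot 294.0 width 88.0
4 41 30 top 214.0 bot 302.0 width 88.0
4 41 25 top 227.0 bot 317.0 width 89.0
4 41 20 top 239.0 bot 331.0 width 89.0
4 41 15 top 246.0 bot 344.0 width 89.0
4 41 10 top 253.0 bot 356.0 width 89.0
4 41 0 top 269.0 bot 376.0 width 88.0
```

Request:
drive_tool --deltas "15 -2 0.3 -0.5 0; 15 -4 0.7 -1 0; 15 -6 1 -2 0; 15 -8 1.4 -3 0; 15 -8 1.4 -3 0"

```text
time_s: 16.35
position: [0.502, -0.2367, 0.0035]
tcp_rot: [[0.985, -0.172, -0.004], [-0.172, -0.985, 0.002], [-0.004, -0.002, -1.0]]
force: [-1.8, -0.7, 0.9]
opening: 0.174
grasp_force: 0.9
```

```bash
python3 k.py
```

```text
knob box (233, 228, 97, 78) tool-rel mm [ 29.6   0.2 -92.9] pos [ 0.502  -0.2367  0.0035] F [-1.8 -0.7  0.9] open 15.1 16.35
```

Request:
drive_tool --deltas "15 0 0 0 0; 15 0 0 0 0; 15 0 0 0 0"

```text
time_s: 16.7
position: [0.5037, -0.2374, 0.004]
tcp_rot: [[0.985, -0.171, -0.001], [-0.171, -0.985, 0.001], [-0.001, -0.001, -1.0]]
force: [-3.1, 1.2, 1.1]
opening: 0.171
grasp_force: 1.2
```

```bash
python3 k.py; python3 - <<'E'
from h import *
w=cv2.cvtColor(cv2.imread("pics/k.png"),cv2.COLOR_BGR2RGB); hsv=cv2.cvtColor(w,cv2.COLOR_RGB2HSV)
for c in(270,281,290):
  print(c,[(r,tuple(int(v) for v in w[r,c])) for r in range(130,420,10)])
q=blobs(w,(150,60,420,400),(165,3),smin=110)[0]; m=q[:,0]
for y in range(m[:,1].min(),m[:,1].max()+1,6):
  xs=m[m[:,1]==y][:,0]; print(y,xs.min(),xs.max(),end="; ")
# knob colours: top face vs side brightness along column
s=imaging.capture("side")
for c,h in(("red",(165,3)),("blue",(100,130))):
    for q in blobs(s,(230,80,330,215),h,smin=110)[:4]: print(c,cv2.contourArea(q),cv2.boundingRect(q))
E
```

```text
knob box (234, 226, 95, 80) tool-rel mm [ 28.8   0.2 -90.5] pos [ 0.5037 -0.2374  0.004 ] F [-3.1  1.2  1.1] open 14.9 16.7
270 [(130, (139, 142, 129)), (140, (11, 9, 9)), (150, (26, 45, 82)), (160, (31, 56, 105)), (170, (24, 26, 24)), (180, (83, 83, 83)), (190, (110, 109, 107)), (200, (19, 34, 54)), (210, (16, 33, 54)), (220, (75, 73, 72)), (230, (81, 17, 14)), (240, (84, 22, 18)), (250, (124, 31, 30)), (260, (128, 37, 35)), (270, (126, 29, 27)), (280, (130, 36, 35)), (290, (127, 32, 28)), (300, (127, 31, 30)), (310, (36, 40, 38)), (320, (49, 50, 50)), (330, (52, 52, 52)), (340, (194, 197, 178)), (350, (224, 225, 209)), (360, (222, 224, 205)), (370, (218, 220, 201)), (380, (76, 60, 34)), (390, (73, 60, 35)), (400, (20, 19, 19)), (410, (21, 18, 22))]
281 [(130, (129, 129, 118)), (140, (10, 9, 9)), (150, (27, 54, 103)), (160, (29, 50, 89)), (170, (19, 20, 21)), (180, (107, 106, 104)), (190, (108, 107, 107)), (200, (10, 32, 57)), (210, (19, 37, 57)), (220, (105, 106, 102)), (230, (85, 20, 19)), (240, (87, 25, 21)), (250, (127, 30, 27)), (260, (127, 30, 29)), (270, (126, 29, 29)), (280,
[... 486 characters left out ...]
 (210, (22, 35, 56)), (220, (90, 89, 86)), (230, (85, 23, 16)), (240, (83, 19, 16)), (250, (132, 38, 36)), (260, (130, 38, 34)), (270, (127, 31, 29)), (280, (126, 34, 31)), (290, (122, 23, 22)), (300, (124, 27, 26)), (310, (39, 39, 40)), (320, (48, 47, 51)), (330, (55, 57, 55)), (340, (183, 184, 169)), (350, (216, 219, 198)), (360, (218, 220, 200)), (370, (145, 147, 135)), (380, (77, 62, 36)), (390, (77, 64, 39)), (400, (25, 21, 25)), (410, (22, 25, 25))]
226 275 281; 232 259 302; 238 252 312; 244 245 316; 250 243 320; 256 242 322; 262 239 324; 268 237 326; 274 235 328; 280 234 328; 286 234 328; 292 236 326; 298 238 325; 304 238 325; blue 736.0 (305, 96, 25, 46)
blue 185.5 (274, 172, 33, 23)
```

```bash
python3 - <<'E'
from h import *
from scipy.optimize import least_squares
w=cv2.cvtColor(cv2.imread("pics/k.png"),cv2.COLOR_BGR2RGB).astype(int); print([(r,tuple(w[r,276:286].mean(0).astype(int).tolist())) for r in list(range(168,182,1))+list(range(192,200))+list(range(213,230))+list(range(242,250))])
E
cat > fit.py <<'E'
from h import *
from scipy.optimize import least_squares
def fit(obs,mw,R,p,base=.006,x0=20):
    # obs: (s mm along axis, r mm radius, row) front silhouette points, at centre column; unknown: foot-centre forward offset d (mm), z of foot centre, tilt
    f=R[:,0]
    def P(v,s,r):
        t=v[2]; ax=f*np.sin(t)+np.array([0,0,np.cos(t)]); pe=f*np.cos(t)-np.array([0,0,np.sin(t)])
        return proj(mw,np.array([p[0],p[1],0])+f*v[0]/1000+[0,0,v[1]/1000]+ax*s/1000+pe*r/1000)[1]
    o=least_squares(lambda v:[P(v,s,r)-row for s,r,row in obs],[x0,6,0])
    v=o.x; print("foot fwd %.1f mm z %.1f tilt %.1f deg"%(v[0],v[1],np.degrees(v[2])),"res",o.fun.round(1),"foot xy",(p[:2]+f[:2]*v[0]/1000).round(4))
E
```

```text
[(168, (17, 15, 16)), (169, (19, 18, 15)), (170, (20, 20, 19)), (171, (20, 19, 19)), (172, (19, 19, 18)), (173, (17, 17, 14)), (174, (19, 17, 16)), (175, (21, 21, 19)), (176, (47, 47, 45)), (177, (68, 68, 67)), (178, (82, 81, 80)), (179, (99, 98, 96)), (180, (107, 105, 104)), (181, (109, 108, 106)), (192, (111, 109, 108)), (193, (112, 111, 109)), (194, (110, 110, 108)), (195, (98, 99, 101)), (196, (60, 67, 77)), (197, (27, 41, 60)), (198, (20, 35, 57)), (199, (21, 36, 58)), (213, (20, 36, 58)), (214, (20, 35, 57)), (215, (23, 38, 59)), (216, (46, 52, 64)), (217, (69, 69, 70)), (218, (74, 74, 73)), (219, (87, 87, 86)), (220, (104, 104, 102)), (221, (109, 108, 106)), (222, (109, 108, 106)), (223, (109, 108, 106)), (224, (107, 106, 104)), (225, (102, 90, 88)), (226, (90, 48, 47)), (227, (85, 23, 21)), (228, (84, 18, 17)), (229, (86, 21, 18)), (242, (86, 19, 19)), (243, (86, 20, 19)), (244, (85, 16, 14)), (245, (90, 20, 19)), (246, (98, 23, 21)), (247, (115, 30, 27)), (248, (126, 33, 31)), (249, (127, 33, 30))]
```

```bash
python3 - <<'E'
from fit import *
st=bot.read_state(); mw=imaging.camera_model("wrist")
fit([(8,22,179),(8,13,196),(72,15,225.5),(96,15,246.5)],mw,np.array(st["tcp_rot"]),np.array(st["position"]))
E
```

```text
foot fwd 14.5 mm z 1.4 tilt 4.0 deg res [ 0.2 -0.1 -0.3  0.2] foot xy [ 0.5182 -0.24  ]
```

The punch appears to be standing on the pad at about (0.518, −0.240), tilted about 4° with the closed fingers touching its back. Retreating backwards, then up.

Request:
drive_tool --deltas "15 -2 0.3 0 0; 15 -5 0.9 0 0; 15 -10 1.7 0 0; 15 -20 3.5 0 0; 15 -35 6 0 0; 15 -45 8 0 0; 15 -45 8 50 0; 15 -45 8 100 0; 15 -45 8 150 0; 87 -45 8 200 0; 87 -45 8 200 0; 87 -45 8 200 0"

```text
time_s: 18.0
position: [0.4595, -0.2301, 0.2055]
tcp_rot: [[0.985, -0.172, 0.003], [-0.172, -0.985, -0.002], [0.003, 0.002, -1.0]]
force: [0.5, -0.2, -1.2]
opening: 0.363
grasp_force: 0.0
```

```bash
python3 k.py; python3 - <<'E'
from h import *
w=cv2.cvtColor(cv2.imread("pics/k.png"),cv2.COLOR_BGR2RGB)
mw=imaging.camera_model("wrist"); mt,ms=imaging.camera_model("top"),imaging.camera_model("side")
pw=None
for n,im,m,roi in(("w",w,mw,(0,0,560,420)),("t",imaging.capture("top"),mt,(325,170,390,235)),("s",imaging.capture("side"),ms,(255,140,330,215))):
  for c,h in(("red",(165,3)),("blue",(100,130))):
    for q in blobs(im,roi,h,smin=110)[:2]:
      r=cv2.boundingRect(q); u=(r[0]+(r[2]-1)/2,r[1]+(r[3]-1)/2); print(n,c,cv2.contourArea(q),r,cast(m,*u,.09 if c=="red" else .006).round(4))
      if (n,c)==("w","red") and pw is None: pw=u
c=int(pw[0]); print([(r,tuple(w[r,c-3:c+4].mean(0).astype(int).tolist())) for r in range(max(0,int(pw[1])-75),min(420,int(pw[1])+50),2)])
E
```

```text
knob box (263, 99, 37, 39) tool-rel mm [ 60.1   0.5 115.2] pos [ 0.4595 -0.2301  0.2055] F [ 0.5 -0.2 -1.2] open 31.6 18.0
w red 1106.5 (263, 99, 37, 39) [ 0.5181 -0.2398  0.09  ]
w red 17.5 (44, 87, 5, 6) [ 0.5717 -0.0608  0.09  ]
w blue 6457.5 (236, 74, 91, 93) [ 0.5106 -0.2384  0.006 ]
s red 86.5 (283, 154, 10, 13) [ 0.5209 -0.2461  0.09  ]
s blue 475.5 (274, 172, 33, 23) [ 0.5151 -0.2529  0.006 ]
s blue 2.5 (321, 140, 9, 2) [ 0.4772 -0.5411  0.006 ]
[(43, (178, 180, 163)), (45, (180, 182, 165)), (47, (183, 185, 167)), (49, (182, 184, 167)), (51, (180, 182, 165)), (53, (180, 182, 165)), (55, (179, 181, 164)), (57, (178, 180, 163)), (59, (178, 180, 164)), (61, (182, 184, 168)), (63, (179, 182, 164)), (65, (125, 126, 114)), (67, (24, 23, 21)), (69, (17, 17, 16)), (71, (19, 18, 19)), (73, (22, 22, 24)), (75, (28, 52, 98)), (77, (37, 69, 136)), (79, (36, 69, 135)), (81, (32, 54, 101)), (83, (21, 19, 20)), (85, (20, 19, 19)), (87, (19, 17, 16)), (89, (36, 35, 34)), (91, (128, 126, 125)), (93, (137, 135, 134)), (95, (135, 133, 132)), (97, (113, 112, 110)), (99, (107, 42, 41)), (101, (157, 37, 35)), (103, (161, 41, 39)), (105, (160, 39, 37)), (107, (160, 40, 38)), (109, (160, 39, 37)), (111, (160, 40, 38)), (113, (160, 40, 37)), (115, (162, 42, 40)), (117, (161, 41, 38)), (119, (161, 40, 37)), (121, (160, 38, 37)), (123, (160, 41, 37)), (125, (160, 39, 37)), (127, (160, 39, 37)), (129, (161, 40, 39)), (131, (162, 41, 39)), (133, (160, 38, 36)), (135, (158, 38, 36)), (137, (87, 24, 24)), (139, (22, 21, 20)), (141, (20, 20, 19)), (143, (22, 20, 20)), (145, (22, 22, 21)), (147, (22, 20, 20)), (149, (20, 20, 18)), (151, (21, 18, 16)), (153, (20, 19, 19)), (155, (23, 22, 20)), (157, (20, 20, 20)), (159, (21, 23, 35)), (161, (34, 65, 127)), (163, (35, 68, 133)), (165, (32, 59, 116)), (167, (21, 23, 29))]
```

The punch stands free on the pad with its knob at (0.518, −0.240). Next I'll take it by the knob.

Request:
drive_tool --deltas "87 30 -5 0 0; 87 59 -10 0 0; 87 59 -10 0 0; 87 59 -10 -50 0; 87 59 -10 -90 0; 87 59 -10 -120 0; 87 59 -10 -140 0; 87 59 -10 -150 0; 87 59 -10 -157 0; 87 59 -10 -160 0; 87 59 -10 -160 0; 87 59 -10 -160 0"

```text
time_s: 19.35
position: [0.5189, -0.2402, 0.0452]
tcp_rot: [[0.985, -0.171, 0.001], [-0.171, -0.985, -0.001], [0.002, 0.001, -1.0]]
force: [-0.4, 0.3, 0.3]
opening: 1.0
grasp_force: 0.0
```

```bash
python3 k.py; python3 - <<'E'
from h import *
st=bot.read_state();R=np.array(st["tcp_rot"]); mw=imaging.camera_model("wrist"); w=cv2.cvtColor(cv2.imread("pics/k.png"),cv2.COLOR_BGR2RGB)
for dz in(.04,.057): print("px of tool axis",proj(mw,np.array(st["position"])+[0,0,dz]))
print(bot.read_state()["opening"],[(r,tuple(w[r,276:286].mean(0).astype(int).tolist())) for r in range(150,320,4)])
E
```

```text
knob box (248, 238, 70, 68) tool-rel mm [  7.5   0.9 -52.5] pos [ 0.5189 -0.2402  0.0452] F [-0.4  0.3  0.3] open 87.0 19.35
px of tool axis [280.99016737 274.08677201]
px of tool axis [281.037307   292.63131075]
0.9979012584255843 [(150, (26, 25, 23)), (154, (21, 19, 18)), (158, (22, 21, 19)), (162, (20, 19, 19)), (166, (27, 56, 112)), (170, (27, 57, 116)), (174, (19, 23, 36)), (178, (16, 16, 13)), (182, (18, 18, 17)), (186, (38, 38, 37)), (190, (84, 83, 82)), (194, (85, 84, 83)), (198, (85, 85, 84)), (202, (80, 80, 81)), (206, (12, 27, 45)), (210, (14, 26, 45)), (214, (15, 27, 46)), (218, (17, 29, 46)), (222, (15, 28, 47)), (226, (23, 32, 47)), (230, (71, 71, 70)), (234, (78, 80, 82)), (238, (71, 36, 35)), (242, (68, 12, 12)), (246, (69, 14, 12)), (250, (70, 15, 15)), (254, (69, 14, 12)), (258, (90, 21, 19)), (262, (101, 22, 21)), (266, (102, 26, 23)), (270, (100, 21, 19)), (274, (100, 21, 20)), (278, (101, 24, 22)), (282, (101, 23, 23)), (286, (100, 21, 19)), (290, (103, 24, 22)), (294, (100, 22, 21)), (298, (100, 22, 21)), (302, (100, 23, 21)), (306, (30, 26, 25)), (310, (30, 31, 31)), (314, (33, 34, 33)), (318, (36, 36, 37))]
```

```bash
python3 - <<'E'
from fit import *
st=bot.read_state(); mw=imaging.camera_model("wrist")
fit([(8,22,187.5),(8,13,203.8),(72,15,237.8),(96,15,257)],mw,np.array(st["tcp_rot"]),np.array(st["position"]))
E
```

```text
foot fwd 4.5 mm z 21.4 tilt 1.9 deg res [ 1.  -0.4 -1.6  1. ] foot xy [ 0.5234 -0.241 ]
```

Request:
drive_tool --deltas "20 0 0 0 0; 20 0 0 0 0; 20 0 0 0 0; 20 0 0 0 0; 20 0 0 0 0; 20 0 0 0 0; 20 0 0 0 0; 20 0 0 0 0; 20 0 0 0 0; 20 0 0 0 0"

```text
time_s: 20.4
position: [0.5183, -0.24, 0.0442]
tcp_rot: [[0.985, -0.171, 0.0], [-0.171, -0.985, -0.0], [0.0, 0.0, -1.0]]
force: [0.0, -1.3, -0.3]
opening: 0.335
grasp_force: 30.0
```

Request:
drive_tool --deltas "20 0 0 5 0; 20 0 0 20 0; 20 0 0 50 0; 20 0 0 80 0; 20 0 0 100 0; 20 5 40 110 0; 20 5 80 110 0; 20 5 110 110 0; 20 5 125 110 0; 20 5 125 110 0; 20 5 125 110 0"

```text
time_s: 21.5
position: [0.5237, -0.1155, 0.1543]
tcp_rot: [[0.985, -0.171, 0.0], [-0.171, -0.985, -0.001], [0.001, 0.001, -1.0]]
force: [-0.0, -0.2, -3.3]
opening: 0.338
grasp_force: 30.0
```

```bash
python3 k.py; python3 - <<'E'
from h import *
st=bot.read_state();R=np.array(st["tcp_rot"]); mw=imaging.camera_model("wrist"); w=cv2.cvtColor(cv2.imread("pics/k.png"),cv2.COLOR_BGR2RGB); np.savez("w6.npz",**mw); cv2.imwrite("pics/w6.png",w[:,:,::-1])
for q in blobs(w,(0,0,560,420),(165,5),smin=90,amin=3)[:5]:
  r=cv2.minAreaRect(q)[0]; print("red",cv2.boundingRect(q),cast(mw,*r,.027).round(4))
for q in blobs(w,(0,0,560,420),(45,90),smin=60,amin=40)[:4]:
  print("green",cv2.boundingRect(q),cv2.contourArea(q))
print("expected mark px",proj(mw,[.582,-.0255,.027]))
print([(r,tuple(w[r,276:286].mean(0).astype(int).tolist())) for r in range(140,320,4)])
E
```

```text
knob box (247, 238, 70, 68) tool-rel mm [  7.5   0.5 -52.5] pos [ 0.5237 -0.1155  0.1543] F [-0.  -0.2 -3.3] open 29.4 21.5
red (247, 238, 70, 68) [ 0.4422 -0.1024  0.027 ]
red (162, 139, 6, 7) [ 0.5802 -0.0248  0.027 ]
green (72, 58, 175, 170) 15057.0
expected mark px [164.79651286 139.79887121]
[(140, (204, 207, 188)), (144, (204, 207, 188)), (148, (200, 203, 184)), (152, (200, 203, 184)), (156, (197, 199, 181)), (160, (202, 204, 185)), (164, (200, 203, 184)), (168, (196, 199, 180)), (172, (194, 196, 178)), (176, (199, 201, 182)), (180, (201, 204, 184)), (184, (196, 198, 180)), (188, (103, 102, 101)), (192, (150, 149, 147)), (196, (149, 147, 145)), (200, (130, 129, 127)), (204, (20, 35, 54)), (208, (18, 32, 53)), (212, (17, 32, 53)), (216, (17, 31, 52)), (220, (15, 31, 53)), (224, (21, 36, 56)), (228, (68, 67, 67)), (232, (98, 97, 96)), (236, (95, 92, 91)), (240, (79, 17, 17)), (244, (79, 18, 18)), (248, (80, 18, 17)), (252, (79, 16, 15)), (256, (82, 17, 16)), (260, (115, 28, 27)), (264, (115, 28, 25)), (268, (115, 28, 26)), (272, (114, 26, 24)), (276, (114, 26, 25)), (280, (113, 25, 24)), (284, (114, 26, 24)), (288, (114, 26, 25)), (292, (114, 26, 24)), (296, (114, 26, 24)), (300, (114, 27, 25)), (304, (99, 27, 25)), (308, (33, 33, 34)), (312, (38, 37, 38)), (316, (41, 41, 41))]
```

```bash
python3 - <<'E'
from h import *
from scipy.optimize import brentq
st=bot.read_state(); mw=imaging.camera_model("wrist"); p=np.array(st["position"]);R=np.array(st["tcp_rot"]);f=R[:,0]
def run(m,p,zf,obs):
  for s,r,row in obs:
    g=lambda d:proj(m,np.array([p[0],p[1],zf])+f*(d+r)/1000+[0,0,s/1000])[1]-row
    print(s,r,row,"fwd d=%.1f"%brentq(g,-80,120))
run(mw,p,p[2]-.0382,[(8,22,188.5),(8,13,202),(72,15,238),(96,15,258.5)])
m2=dict(mw);T=mw["T"].copy();p2=np.array([.4595,-.2301,.2055]);T[:3,3]+=p2-p;m2["T"]=T
print("standing, expect wrt (.4595)");run(m2,p2,.006,[(8,22,89.5),(72,15,98.5),(96,-15,137)])
# ring centre fit from dark pixels around dot on tag
w=cv2.cvtColor(cv2.imread("pics/w6.png"),cv2.COLOR_BGR2GRAY)
P=[]
for a in np.arange(0,6.28,.05):
  rr=np.arange(15,34,.5); v=[]
  for r in rr:
    u=proj(mw,[.5802+r/1000*np.cos(a),-.0248+r/1000*np.sin(a),.027]); v.append(w[int(round(u[1])),int(round(u[0]))])
  k=np.array(v)<70
  if k.any(): P.append([.5802+rr[k].mean()/1000*np.cos(a),-.0248+rr[k].mean()/1000*np.sin(a)])
P=np.array(P);c=np.linalg.lstsq(np.c_[2*P,np.ones(len(P))],(P**2).sum(1),rcond=None)[0];print("ring",len(P),c[:2],np.sqrt(c[2]+c[:2]@c[:2]))
E
```

```text
8 22 188.5 fwd d=1.3
8 13 202 fwd d=1.5
72 15 238 fwd d=0.6
96 15 258.5 fwd d=1.2
standing, expect wrt (.4595)
8 22 89.5 fwd d=60.9
72 15 98.5 fwd d=60.6
96 -15 137 fwd d=61.7
ring 126 [ 0.58011707 -0.02506844] 0.02658218773240221
```

Request:
drive_tool --deltas "20 28 45 0 0; 20 55 90.5 0 0; 20 55 90.5 0 0; 20 55 90.5 0 0; 20 55 90.5 -30 0; 20 55 90.5 -55 0; 20 55 90.5 -70 0; 20 55 90.5 -78 0; 20 55 90.5 -80 0; 20 55 90.5 -80 0; 20 55 90.5 -80 0"

```text
time_s: 22.65
position: [0.5791, -0.025, 0.0752]
tcp_rot: [[0.985, -0.172, 0.002], [-0.172, -0.985, -0.001], [0.002, 0.0, -1.0]]
force: [1.1, -0.1, -3.3]
opening: 0.334
grasp_force: 30.0
```

```bash
for i in 1 2 3; do python3 - <<'E'
from h import *
st=bot.read_state();print(np.round(st["position"],4),np.round(st["force"],1)); mw=imaging.camera_model("wrist");w=imaging.capture("wrist"); cv2.imwrite("pics/k7.png",w[:,:,::-1]); np.savez("w7.npz",**mw)
E
done; python3 - <<'E'
from h import *
# visible ring part: fit circle with dark pixels on tag near the expected ring, front half
mw=dict(np.load("w7.npz")); g=cv2.cvtColor(cv2.imread("pics/k7.png"),cv2.COLOR_BGR2GRAY); P=[]
for a in np.arange(0,6.28,.04):
  rr=np.arange(22,34,.25); v=np.array([g[tuple(int(round(x)) for x in proj(mw,[.5801+r/1000*np.cos(a),-.0251+r/1000*np.sin(a),.027])[::-1])] for r in rr])
  fwd=np.cos(a+.172)
  if fwd<.2: continue
  k=v<60
  if k.any() and not k[0]: P.append([.5801+rr[k].mean()/1000*np.cos(a),-.0251+rr[k].mean()/1000*np.sin(a)])
P=np.array(P);print(len(P));
if len(P)>10:
  c=np.linalg.lstsq(np.c_[2*P,np.ones(len(P))],(P**2).sum(1),rcond=None)[0];print("ring",c[:2],np.sqrt(c[2]+c[:2]@c[:2]))
E
```

```text
[ 0.5791 -0.025   0.0752] [ 1.1 -0.1 -3.3]
[ 0.5791 -0.0248  0.0753] [ 0.3  0.3 -1.8]
[ 0.5791 -0.0246  0.0752] [-0.5 -0.7 -2.4]
68
ring [ 0.58154278 -0.02348279] 0.025798162919496402
```

Request:
drive_tool --deltas "20 0 0 -2 0; 20 0 0 -4 0; 20 0 0 -6 0; 20 0 0 -7 0; 20 0 0 -8 0; 20 0 0 -9 0; 20 0 0 -10 0; 20 0 0 -11 0; 20 0 0 -11 0"

```text
time_s: 23.7
position: [0.5786, -0.0243, 0.0638]
tcp_rot: [[0.985, -0.171, 0.001], [-0.171, -0.985, -0.0], [0.001, 0.0, -1.0]]
force: [-1.8, 0.1, 3.9]
opening: 0.335
grasp_force: 30.0
```

Request:
drive_tool --deltas "20 0 0 -1 0; 20 0 0 -2 0; 20 0 0 -3 0; 20 0 0 -4 0; 20 0 0 -5 0; 20 0 0 -5 0"

```text
time_s: 24.3
position: [0.5786, -0.0244, 0.0588]
tcp_rot: [[0.985, -0.171, 0.001], [-0.171, -0.985, -0.0], [0.001, 0.0, -1.0]]
force: [-1.7, 0.6, 7.5]
opening: 0.335
grasp_force: 30.0
```

Request:
drive_tool --deltas "20 0 0 -1 0; 20 0 0 -2 0; 20 0 0 -3 0; 20 0 0 -3 0; 20 0 0 -3 0"

```text
time_s: 24.8
position: [0.5786, -0.0244, 0.0563]
tcp_rot: [[0.985, -0.171, 0.001], [-0.171, -0.985, -0.0], [0.001, 0.0, -1.0]]
force: [-2.4, -1.3, 9.5]
opening: 0.336
grasp_force: 30.0
```

Request:
drive_tool --deltas "20 0 0 -0.5 0; 20 0 0 -1 0; 20 0 0 -1 0; 20 0 0 -1 0; 20 0 0 -1 0; 20 0 0 -1 0"

```text
time_s: 25.4
position: [0.5788, -0.0245, 0.0562]
tcp_rot: [[0.985, -0.171, 0.001], [-0.171, -0.985, -0.001], [0.002, 0.0, -1.0]]
force: [-3.9, 0.5, 14.3]
opening: 0.337
grasp_force: 30.0
```

The knob is at its stop: the position stalled at 0.0562 while the force rose to 14 N. I'll hold briefly, then lift straight up.

Request:
drive_tool --deltas "20 0 0 0 0; 20 0 0 0 0; 20 0 0 0 0; 20 0 0 0 0; 20 0 0 2 0; 20 0 0 4 0; 20 0 0 6 0; 20 0 0 8 0; 20 0 0 10 0; 20 0 0 12 0; 20 0 0 14 0; 20 0 0 18 0"

```text
time_s: 26.6
position: [0.5776, -0.0241, 0.0713]
tcp_rot: [[0.985, -0.171, -0.002], [-0.171, -0.985, 0.001], [-0.002, -0.0, -1.0]]
force: [0.5, 0.4, -4.2]
opening: 0.334
grasp_force: 30.0
```

Request:
drive_tool --deltas "20 0 0 5 0; 20 0 0 12 0; 20 0 0 20 0; 20 0 0 35 0; 20 0 0 60 0; 20 0 0 80 0; 20 0 0 80 0; 20 0 0 80 0"

```text
time_s: 27.4
position: [0.5783, -0.0243, 0.1526]
tcp_rot: [[0.985, -0.171, 0.001], [-0.171, -0.985, -0.0], [0.001, 0.0, -1.0]]
force: [0.1, 0.1, -3.5]
opening: 0.334
grasp_force: 30.0
```

```bash
python3 k.py; python3 - <<'E'
from h import *
w=cv2.cvtColor(cv2.imread("pics/k.png"),cv2.COLOR_BGR2RGB)
print([(r,tuple(w[r,276:286].mean(0).astype(int).tolist())) for r in list(range(184,206,2))+list(range(232,262,2))])
E
```

```text
knob box (247, 237, 69, 69) tool-rel mm [  6.6   0.2 -50.3] pos [ 0.5783 -0.0243  0.1526] F [ 0.1  0.1 -3.5] open 29.1 27.4
[(184, (149, 97, 95)), (186, (78, 63, 62)), (188, (82, 82, 80)), (190, (124, 124, 122)), (192, (127, 126, 124)), (194, (125, 124, 122)), (196, (123, 121, 120)), (198, (126, 125, 123)), (200, (121, 120, 118)), (202, (81, 82, 84)), (204, (15, 27, 44)), (232, (70, 72, 76)), (234, (24, 41, 66)), (236, (26, 36, 60)), (238, (63, 13, 16)), (240, (65, 12, 11)), (242, (65, 12, 11)), (244, (64, 10, 10)), (246, (66, 14, 13)), (248, (66, 12, 13)), (250, (66, 13, 11)), (252, (66, 12, 12)), (254, (66, 14, 13)), (256, (70, 15, 14)), (258, (91, 20, 20)), (260, (97, 24, 21))]
```

Request:
drive_tool --deltas "20 -15 -45 0 0; 20 -30 -90 0 0; 20 -45 -135 0 0; 20 -60 -180 0 0; 20 -68 -205 0 0; 20 -68 -214.5 0 0; 20 -68 -214.5 0 0; 20 -68 -214.5 -30 0; 20 -68 -214.5 -60 0; 20 -68 -214.5 -85 0; 20 -68 -214.5 -100 0; 20 -68 -214.5 -100 0"

```text
time_s: 28.65
position: [0.5086, -0.2353, 0.0495]
tcp_rot: [[0.986, -0.169, -0.006], [-0.169, -0.986, 0.005], [-0.006, -0.004, -1.0]]
force: [-0.5, 0.9, -3.1]
opening: 0.336
grasp_force: 30.0
```

Request:
drive_tool --deltas "20 0 0 -2 0; 20 0 0 -4 0; 20 0 0 -6 0; 20 0 0 -7 0; 20 0 0 -7 0"

```text
time_s: 29.15
position: [0.5104, -0.2388, 0.0456]
tcp_rot: [[0.985, -0.171, 0.0], [-0.171, -0.985, -0.0], [0.001, 0.0, -1.0]]
force: [0.2, 0.4, -3.4]
opening: 0.333
grasp_force: 30.0
```

Still carrying the weight. Lowering the last millimetre or so onto the pad.

Request:
drive_tool --deltas "20 0 0 -0.7 0; 20 0 0 -1.3 0; 20 0 0 -1.3 0; 20 0 0 -1.3 0"

```text
time_s: 29.55
position: [0.5105, -0.2391, 0.0444]
tcp_rot: [[0.985, -0.171, 0.001], [-0.171, -0.985, -0.001], [0.001, 0.0, -1.0]]
force: [0.0, 0.0, 1.2]
opening: 0.335
grasp_force: 30.0
```

Contact. Releasing and rising.

Request:
drive_tool --deltas "34 0 0 0 0; 40 0 0 0 0; 60 0 0 0 0; 87 0 0 0 0; 87 0 0 0 0; 87 0 0 0 0; 87 0 0 10 0; 87 0 0 30 0; 87 0 0 60 0; 87 0 0 100 0; 87 -30 5 140 0; 87 -55 9 160 0"

```text
time_s: 30.75
position: [0.4562, -0.2307, 0.2078]
tcp_rot: [[0.985, -0.171, 0.005], [-0.171, -0.985, -0.004], [0.005, 0.003, -1.0]]
force: [-0.2, -0.1, -0.2]
opening: 1.0
grasp_force: 0.0
```

Request:
drive_tool --deltas "87 0 0 0 0; 87 0 0 0 0; 87 0 0 0 0"

```text
time_s: 31.05
position: [0.4557, -0.2298, 0.2035]
tcp_rot: [[0.985, -0.171, -0.0], [-0.171, -0.985, 0.0], [-0.0, -0.0, -1.0]]
force: [0.3, 0.2, -0.3]
opening: 1.0
grasp_force: 0.0
```

```bash
python3 k.py; python3 - <<'E'
from h import *
from scipy.optimize import brentq
st=bot.read_state(); m=imaging.camera_model("wrist"); p=np.array(st["position"]);f=np.array(st["tcp_rot"])[:,0]
w=cv2.cvtColor(cv2.imread("pics/k.png"),cv2.COLOR_BGR2RGB).astype(int)
q=blobs(w.astype(np.uint8),(150,60,420,330),(165,3),smin=110)[0];x,y,a,b=cv2.boundingRect(q);c=x+a//2
col=w[:,c-3:c+4].mean(1); r0=next(r for r in range(y-2,0,-1) if col[r].max()<60)+1  # dark pad ahead of grey foot
print("foot row",r0,"knob rows",y,y+b)
for s,r,row in((8,22,r0),(72,15,y),(96,-15,y+b-1)):
  d=brentq(lambda d:proj(m,np.array([p[0],p[1],.006])+f*(d+r)/1000+[0,0,s/1000])[1]-row,-80,150); print(s,(p[:2]+f[:2]*d/1000).round(4))
E
```

```text
knob box (263, 104, 38, 39) tool-rel mm [ 56.9   0.9 105.8] pos [ 0.4557 -0.2298  0.2035] F [ 0.3  0.2 -0.3] open 87.0 31.05
foot row 94 knob rows 104 143
8 [ 0.5111 -0.2394]
72 [ 0.5108 -0.2393]
96 [ 0.5127 -0.2396]
```

The punch stands upright at the pad centre, within about 1 mm at foot and knob, and the gripper is clear of it. Handing in.

```bash
python3 -c "
from rig import bot
print(bot.hand_in())"
```

```text
the job is handed in; nothing more can be done
None
```

I pressed the punch to its stop in the tag's ring and stood it back upright on the pad, released and clear of the gripper; the job is handed in, but no verdict was returned.

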